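# Swing the manifold's cocks to find the one that binds

### The job

Try the three lever cocks of the vacuum manifold: swing each lever gently from shut (across its branch) to fully open, up against its stop, where it lies in line with the hose barb. Two swing freely: leave those fully open. One binds part-way: swing it up to where it binds but do not force it, swing it back fully shut, and lay the tube of joint grease flat on the bench right in front of that cock's hose barb so that it gets greased; leave the other things on the bench as they are.

Things in the scene. Friction and masses are not known exactly. Their poses are not given: they have to be found in the camera images.
- manifold: Vacuum manifold, fixed to the bench: level steel tube 34 mm in diameter, 336 mm long along its y, axis 50 mm high, on two grey feet (84 x 30 mm, at y = -57 and 57 mm). Gauge (top 120 mm high) at y = -145 mm; inlet barb to y = -207 mm. Origin on the bench under the tube's middle, x away from the robot. The cocks stand at x = -60 mm, y = -115, 0 and 115 mm; which is where differs.
- cock_a: A brass lever plug cock of the manifold (three alike, order unknown), fixed. Origin on the bench under the plug's vertical axis; x points to the manifold tube, -x along the hose barb towards the robot, z up. Body 34 mm in diameter; barb axis 50 mm high, its end 57 mm from the origin. Below the levers the highest parts are the barb (58 mm) and the tube (67 mm).
- cock_b: A brass lever plug cock of the manifold (three alike, order unknown), fixed. Origin on the bench under the plug's vertical axis; x points to the manifold tube, -x along the hose barb towards the robot, z up. Body 34 mm in diameter; barb axis 50 mm high, its end 57 mm from the origin. Of the three, two turn freely and one binds; they look alike.
- cock_c: A brass lever plug cock of the manifold (three alike, order unknown), fixed. Origin on the bench under the plug's vertical axis; x points to the manifold tube, -x along the hose barb towards the robot, z up. Body 34 mm in diameter; barb axis 50 mm high, its end 57 mm from the origin. More than 20 N on any cock or lever is forcing it.
- lever_a (a joint): Lever of cock_a, hinged on the cock's z axis, rad: 0 = shut (stop), along the cock's +y; 1.57 = fully open (stop), along its -x. At t it points along (-sin t, cos t) in the cock's x, y. Starts at 0 to 0.25. Every lever has a black sleeve 13 mm wide, 22 to 78 mm out from the axis, 86 to 102 mm high (cap nut: 107 mm).
- lever_b (a joint): Lever of cock_b, hinged on the cock's z axis, rad: 0 = shut (stop), along the cock's +y; 1.57 = fully open (stop), along its -x. At t it points along (-sin t, cos t) in the cock's x, y. Starts at 0 to 0.25. Every lever stays where it is left and swings freely at about 1.6 N at the middle of the sleeve; its arm is springy, about 3 N per mm there.
- lever_c (a joint): Lever of cock_c, hinged on the cock's z axis, rad: 0 = shut (stop), along the cock's +y; 1.57 = fully open (stop), along its -x. At t it points along (-sin t, cos t) in the cock's x, y. Starts at 0 to 0.25. A plug that binds starts freely, then fetches up before it is half open and goes no farther; 5 to 10 N tell a bind or a stop.
- joint_grease: Tube of joint grease, white with a red cap, loose on the bench at the right: 136 mm long along its y, up to 36 mm wide (x), 26 mm high, about 30 g. Origin at the middle of its underside. Its place at the end: on the bench, this origin 50 to 210 mm in front (-x) of the cock's axis and within 45 mm of it sideways (the cock's y).
- beaker: Glass beaker, 55 mm in diameter, 71 mm high, at the left of the work; stays. Origin under its middle.
- bung: Rubber bung, 29 mm in diameter, 26 mm high, at the left; stays. Origin under its middle.
- timer: Lab timer lying flat, 70 x 64 x 16 mm, at the left front; stays. Origin under its middle.
- funnel: Porcelain Buchner funnel stood mouth down, 76 mm in diameter, 129 mm high, at the right behind the grease; stays. Origin under its middle.
Mind the look-alikes: they are no part of the job. There is more than one size of the joint_grease; the one meant has the size given above.

How it is judged:
By the outcome, as a careful person would: the job done as asked, in the order asked, and still so for the second after the job is handed in, with the robot touching nothing.
It also fails if it takes over 72 s, if anything falls off the work surface, if the arm or the gripper's body presses on something with over 40 N, if the wrist force passes 120 N, or if a joint passes its speed limit or range.

### The arm

A 6-joint arm with a two-finger parallel gripper is mounted at the origin on a cart in front of the work surface, level with it; the furniture and walls round the work are solid. World frame = base frame: x ahead of the robot, y to its left, z up, the work surface at z = 0. Lengths are in mm, angles in degrees, forces in N, time in s.
With the tool pointing down it reaches from about 325 to 925 mm from the base axis. Payload 3.1 kg.
Tool frame: the origin (TCP) lies at the very end of the fingers, on their centre line; the grasp point (between the pads) lies grasp_offset behind it (grasp_offset is the distance from the TCP to the grasp point, in mm); z points along the fingers, x is the direction in which the jaws open and shut, and the axes are right-handed (so a half turn about z gives the same grasp; the last joint's range is limited). The gripper opens to 85 mm and grips with 20 to 120 N. Pads are 22 mm wide; open, the fingers measure 114 mm over their backs; the gripper's body (76 mm by 85 mm) begins 54 mm behind the grasp point. The pads swing forward as they close: fully open they stand 13 mm farther back than shut.
Start: joints at [-75.699, 12.427, 92.441, -0, 75.132, -6.429], TCP at [221.245, -584.542, 231.3] pointing down, gripper open.
Joint ranges: [-157.48, 157.48], [-44.54, 120.13], [17.64, 146.25], [-64.5, 244.5], [7.68, 150.69], [-147.95, 147.95]. Speed limits (degrees/s): [159.86, 159.86, 180, 180, 180, 180].

### API

Orientations are given as [roll, pitch, yaw] about the fixed x, y, z axes, in that order (R = Rz(yaw) Ry(pitch) Rx(roll)).
In Python, from station import * gives the robot as it stands. Calls block until the motion is done:
- goto(position, orientation): joint-space move of the TCP to a pose.
- move_l(position, attitude=None, speed=150): straight line of the TCP; attitude=None keeps the orientation; speed is the mean speed in mm/s.
- move_j(angles): joint-space move.
- grip(opening, squeeze=None): finger opening in mm; squeeze is the grip in N (None keeps the last); returns when the fingers have stopped.
- wait(seconds).
- solve_ik(position, orientation): joint angles nearest the present ones, or None.
- get_obs(): the state.
- get_image(name): name is "side" or "top" or "wrist"; returns the picture (480x640x3 uint8, red, green, blue); there is no depth.
- get_calibration(name): a dict with "fx", "fy", "cx", "cy" (pixels), "D" ([k1, k2, p1, p2, k3] as OpenCV has them; the pictures are not rectified), "R" (3x3) and "t" (3): a world point X has camera coordinates R X + t; the wrist camera has in their place "mount" (4x4, takes a point from camera to tool coordinates, whose origin is the TCP and whose axes are the tool frame's). Camera axes: x right, y down, z forward; pixel columns grow to the right and rows downward; lengths in mm; the calibration is good to about 2 mm. A picture is of the moment at which its call begins: read the wrist's pose just before it. get_calibration takes no time and is no camera call.
A pose or a line that the arm cannot do raises Unreachable and nothing moves.
- sign_off(): hands the job in, once; it reports no verdict.
Trained networks look in the newest picture that a camera, given by its name, has taken for a name from the list of things; names that differ only in an ending like _2 or _b are one class to them, and where a whole thing is asked for, a point or a joint stands for the part that bears it (a point fixed in the world has none). Each returns a list of dicts, best first, with "score" (0 to 1); they miss things now and then, are a little off and sometimes report something else, mostly with a low value. They report only what shows in the picture. A call takes as long as a camera call. They do not tell look-alikes from the thing itself.
- spot_in(name, camera): "extent" ([centre column, centre row, width, height] in pixels, round what is visible of it).
- regions_of(name, camera): "region" (480x640 bool, what is visible of it) and "extent" ([centre column, centre row, width, height] in pixels, round what is visible of it).
The state is a dict: "t": time; "joint_pos": joint angles; "qvel": joint speeds; "effort": joint torques, N m; "tcp_pos": TCP position; "ee_rot": TCP orientation; "wrist_force": force on the tool from outside, world axes, zero at the start; "moment": the same for the moment, N m; "grip_width": finger opening in mm.
Only numpy, scipy, OpenCV 4.12 (cv2) and the standard library are available. Lean on these libraries where they do the work, as an engineer would, in place of code of your own. Each camera call takes 0.05 s, during which the arm holds its last target.

## Working session

There is one attempt and no reset: what is moved stays moved. The work goes in short steps, each a Python script; the robot and the scene stay as the last script left them, time stands still between calls to the robot, and variables do not carry over. Pictures are saved under pics/ and viewed, and the job is handed in when it is done.

```bash
ls; mkdir -p pics; python3 - <<'E'
from station import *
import cv2
o=get_obs();print(o)
for n in ["side","top","wrist"]:
    im=get_image(n);cv2.imwrite(f"pics/{n}0.png",im[:,:,::-1])
    print(n,get_calibration(n))
E
```

```text
pics
{'t': 0.0, 'joint_pos': array([-7.56998119e+01,  1.24773678e+01,  9.25303672e+01, -2.76835610e-05,
        7.51310261e+01, -6.42914659e+00]), 'qvel': array([-0.08070107,  0.03614599,  0.00676198,  0.02476072,  0.05525914,
        0.0433019 ]), 'effort': array([-2.81492248e-04, -3.96847272e+01, -3.03855157e+01, -2.11755073e-04,
        9.79964709e-03,  9.35481069e-06]), 'tcp_pos': array([ 221.03078662, -583.72870974,  229.94444655]), 'ee_rot': array([-1.79984489e+02,  1.37891478e-01, -6.92706395e+01]), 'wrist_force': array([0.65112981, 1.31428875, 0.09469066]), 'moment': array([-0.02380936, -0.01794105, -0.01383449]), 'grip_width': 85.67196456406829}
side {'fx': 448.0731418820838, 'fy': 448.0731418820838, 'cx': 314.3329383131951, 'cy': 237.136356017805, 'D': array([-0.03931853,  0.        ,  0.        ,  0.        ,  0.        ]), 'R': array([[ 0.91139843, -0.41105879,  0.01958498],
       [-0.23786974, -0.56504511, -0.79002659],
       [ 0.33581377,  0.71537032, -0.61275967]]), 't': array([-470.89930401,  190.69208296,  991.01982171])}
top {'fx': 503.07359791612333, 'fy': 503.07
[... 176 characters left out ...]
, -0.00473378],
       [-0.99711473,  0.00608101, -0.07566523],
       [ 0.07569193,  0.00428586, -0.99712204]]), 't': array([  82.15639737,  545.5577156 , 1068.08638065])}
wrist {'fx': 384.7298230555927, 'fy': 384.7298230555927, 'cx': 318.0935722921959, 'cy': 233.76417575129827, 'D': array([0.0091643, 0.       , 0.       , 0.       , 0.       ]), 'mount': array([[ 9.99999399e-01,  5.13312685e-04, -9.69035889e-04,
         5.03986636e-01],
       [-2.21901030e-04,  9.60117417e-01,  2.79597026e-01,
        -6.92743635e+01],
       [ 1.07390893e-03, -2.79596643e-01,  9.60116953e-01,
        -1.43676174e+02],
       [ 0.00000000e+00,  0.00000000e+00,  0.00000000e+00,
         1.00000000e+00]])}
```

View pics/top0.png

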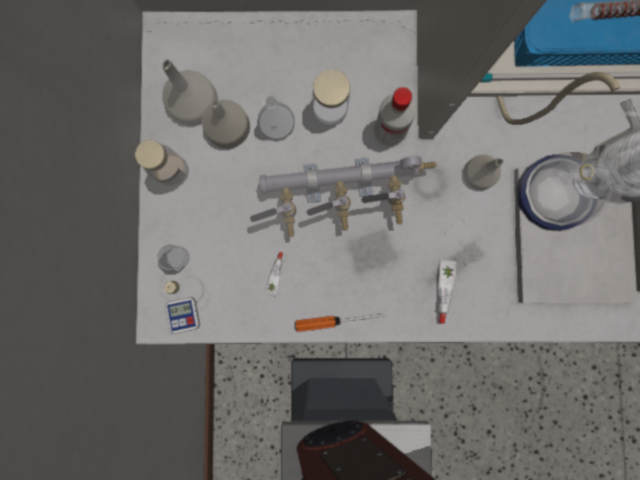

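View pics/side0.png

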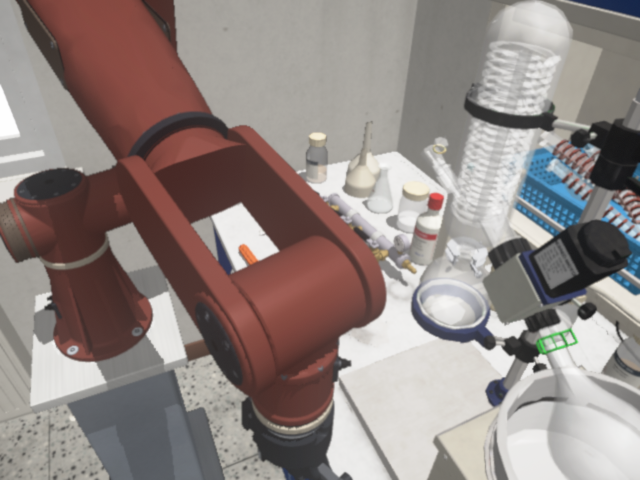

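```bash
cat > h.py <<'E'
from station import *
import numpy as np, cv2
def pix2world(cam,uv,z,cal=None,obs=None):
    c=get_calibration(cam)
    K=np.array([[c['fx'],0,c['cx']],[0,c['fy'],c['cy']],[0,0,1]])
    p=cv2.undistortPoints(np.array([[uv]],float),K,c['D'])[0,0]
    d=np.array([p[0],p[1],1.])
    R=c['R'];t=c['t']
    C=-R.T@t; w=R.T@d
    return C+w*(z-C[2])/w[2]
def world2pix(cam,X):
    c=get_calibration(cam)
    K=np.array([[c['fx'],0,c['cx']],[0,c['fy'],c['cy']],[0,0,1]])
    return cv2.projectPoints(np.array(X,float).reshape(-1,3),cv2.Rodrigues(c['R'])[0],c['t'],K,c['D'])[0].reshape(-1,2)
E
python3 - <<'E'
from h import *
get_image("top")
for n in ["manifold","cock_a","lever_a","joint_grease","beaker","bung","timer","funnel"]:
    for r in regions_of(n,"top"):
        m=r['region'].astype('uint8')
        ys,xs=np.nonzero(m)
        rect=cv2.minAreaRect(np.c_[xs,ys].astype('float32'))
        print(n,round(r['score'],2),np.round(r['extent'],1),len(xs),np.round(rect[0],1),np.round(rect[1],1),round(rect[2],1))
E
```

```text
manifold 0.69 [347.7 178.3 174.8  48. ] 3218 [347.3 178.6] [ 38.4 175.3] 84.1
cock_a 0.89 [275.4 213.4  42.2  49.5] 727 [278.6 207.8] [44.7 43.1] 21.3
cock_a 0.86 [328.  207.6  47.   52.1] 773 [332.9 202.2] [46.1 44.2] 21.8
cock_a 0.63 [386.4 200.1  44.2  53.1] 739 [390.5 196.2] [46.3 39. ] 32.2
lever_a 0.65 [381.4 196.6  43.7  13.9] 318 [382. 196.] [11.1 42.2] 88.0
lever_a 0.59 [172.6 286.8  18.3  11.9] 172 [172.5 287. ] [12. 15.] 90.0
lever_a 0.54 [326.7 204.6  43.6  17.4] 313 [327.2 205.1] [11.4 41.3] 77.7
lever_a 0.54 [172.4 258.1  33.2  23.9] 685 [172. 256.] [24. 34.] 90.0
lever_a 0.53 [270.1 210.2  45.6  20.2] 362 [271.  211.3] [12.6 44.7] 78.4
joint_grease 0.88 [273.6 273.4  16.3  44.1] 370 [273.9 273. ] [11.6 43.5] 11.3
joint_grease 0.7 [446.2 292.5  15.6  63. ] 882 [445.3 291.7] [17.3 63.2] 3.2
beaker 0.63 [171.3 260.   35.6  24.2] 710 [172.1 257.4] [33.2 25.9] 18.4
bung 0.64 [171.8 287.   16.   13.6] 163 [172. 287.] [12. 14.] 90.0
timer 0.74 [275.9 214.4  45.5  51.3] 712 [278.9 208.5] [47.2 44.1] 22.1
timer 0.63 [181.4 314.5  34.1  35.3] 977 [182.4 314.8] [32.4 31.4] 78.7
funnel 0.61 [483.2 173.3  37.7  38. ] 1080 [481.6 171.8] [35.6 36.7] 14.9
```

```bash
python3 - <<'E'
import cv2
im=cv2.imread("pics/top0.png")
cv2.imwrite("pics/z1.png",cv2.resize(im[150:250,240:440],None,fx=4,fy=4,interpolation=cv2.INTER_CUBIC))
cv2.imwrite("pics/z2.png",cv2.resize(im[240:340,380:540],None,fx=5,fy=5,interpolation=cv2.INTER_CUBIC))
E
```

```text
(no output)
```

View pics/z1.png

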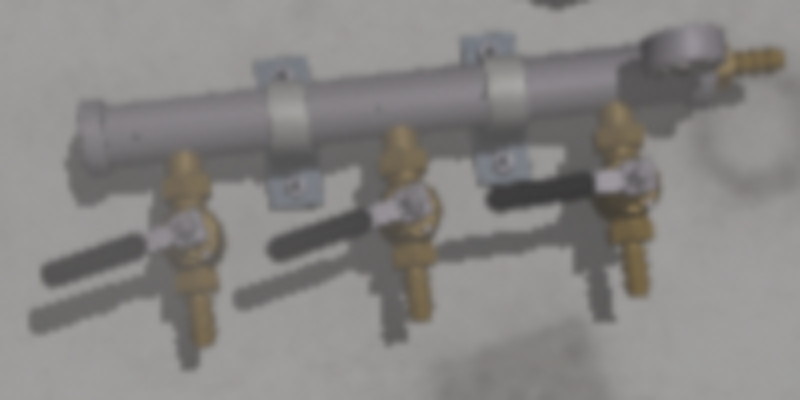

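View pics/z2.png

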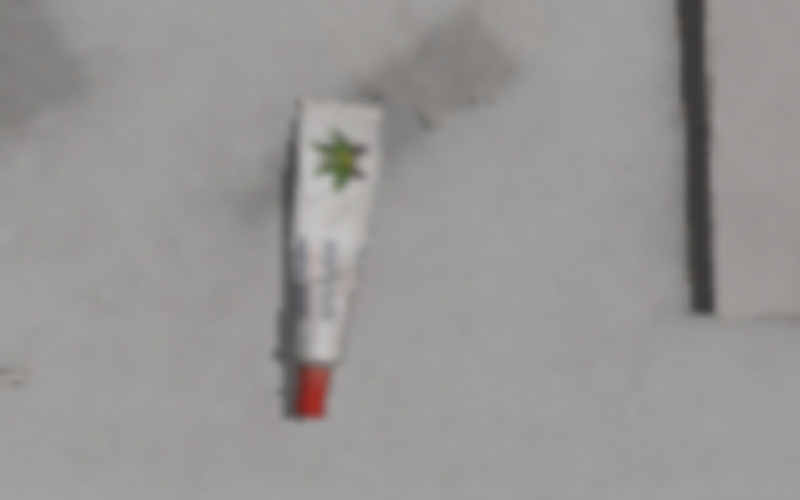

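```bash
python3 - <<'E'
from h import *
from scipy.optimize import least_squares
M=[];P=[]
for y,n,b in [(115,(188,228),(205,345)),(0,(411,203),(420,319)),(-115,(640,175),(637,295))]:
    M+= [[-60,y,107],[-117,y,50]]; P+=[n,b]
M+=[[0,168,50],[0,-207,50]];P+=[(90,133),(783,60)]
M=np.array(M,float);P=np.array(P)/4+[240,150]
def W(p):
    c,s=np.cos(p[2]),np.sin(p[2])
    return np.c_[p[0]+c*M[:,0]-s*M[:,1],p[1]+s*M[:,0]+c*M[:,1],M[:,2]]
f=lambda p:(world2pix("top",W(p))-P).ravel()
r=least_squares(f,[600,0,0]);print(r.x,np.degrees(r.x[2]));print(np.round(f(r.x).reshape(-1,2),1))
p=r.x;c,s=np.cos(p[2]),np.sin(p[2])
for y,tip in [(115,(48,272)),(0,(276,250)),(-115,(497,198))]:
    o=np.array([p[0]+c*-60-s*y,p[1]+s*-60+c*y])
    w=pix2world("top",np.array(tip)/4+[240,150],96)[:2]-o
    l=np.array([c*w[0]+s*w[1],-s*w[0]+c*w[1]])
    print("cock",y,o,"lever tip local",l,np.hypot(*l),"t",np.arctan2(-l[0],l[1]))
for u in [(343,100),(313,418)]:
    print("grease",pix2world("top",np.array(u)/5+[380,240],13))
E
```

```text
[6.76441628e+02 3.22750511e+01 1.02364604e-01] 5.865059761617117
[[-0.5 -1.2]
 [-0.2  0. ]
 [ 0.8 -1.1]
 [ 0.3  0.6]
 [ 0.7 -0.3]
 [ 0.3  0.7]
 [-2.   1.1]
 [ 0.4  0.3]]
cock 115 [605.00432714 140.54190708] lever tip local [-15.54103114  72.45526526] 74.10323280735095 t 0.21128997859460363
cock 0 [616.75570861  26.14389559] lever tip local [-16.8886121   71.73231754] 73.6936265798589 t 0.23122830126185998
cock -115 [628.50709008 -88.2541159 ] lever tip local [-2.69456539 72.67775435] 72.72768840474896 t 0.03705854413937153
grease [ 497.60658009 -204.44463207   13.        ]
grease [ 361.39342411 -187.96648176   13.        ]
```

```bash
python3 - <<'E'
from h import *
import station
print([n for n in dir(station) if not n.startswith('_')])
try: print(grasp_offset)
except Exception as e: print(e)
goto([170,-430,260],[180,0,-69]); print(get_obs()['t'])
goto([430,-40,260],[180,0,6]); grip(28)
goto([540,-40,230],[180,0,6]); wait(0.2)
o=get_obs(); print(o['t'],o['tcp_pos'],o['ee_rot'],o['grip_width'],o['wrist_force'],o['joint_pos'])
for n in["wrist","top"]: cv2.imwrite(f"pics/{n}1.png",get_image(n)[:,:,::-1])
E
```

```text
['Unreachable', 'get_calibration', 'get_image', 'get_obs', 'goto', 'grasp_offset', 'grip', 'move_j', 'move_l', 'regions_of', 'sign_off', 'solve_ik', 'spot_in', 'wait']
18.700000000000003
1.3
4.325 [539.44204264 -40.01872579 230.68154646] [ 1.79980015e+02 -4.48613163e-02  5.99289376e+00] 28.152754813494447 [ 0.74873296  0.89738527 -0.33637202] [-1.16750480e+01  2.17068125e+00  1.03900851e+02 -5.64881725e-03
  7.38796569e+01 -1.76663678e+01]
```

View pics/wrist1.png

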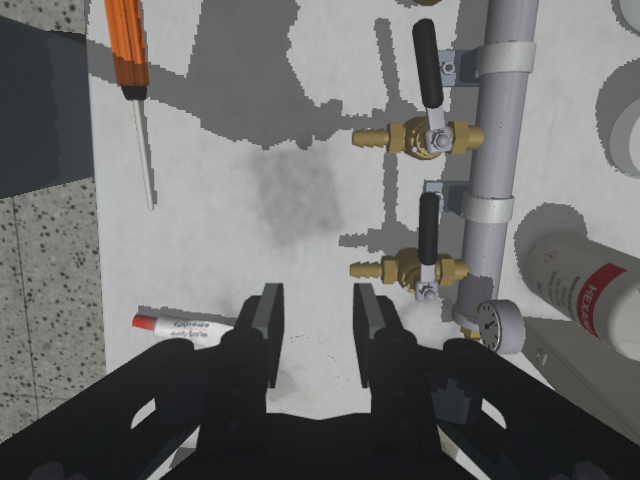

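The wrist view shows two cocks, with cap nuts at about (440,140) and (428,292) and lever tips at (425,22) and (429,195). I'll cross-check these against the fit from the top camera.

```bash
cat >> h.py <<'E'
from scipy.spatial.transform import Rotation as Ro
def wristpix(uv,z,obs):
    c=get_calibration("wrist")
    K=np.array([[c['fx'],0,c['cx']],[0,c['fy'],c['cy']],[0,0,1]])
    p=cv2.undistortPoints(np.array([[uv]],float),K,c['D'])[0,0]
    R=Ro.from_euler('xyz',obs['ee_rot'],degrees=True).as_matrix()
    m=c['mount']; C=obs['tcp_pos']+R@m[:3,3]; w=R@m[:3,:3]@np.array([p[0],p[1],1.])
    return C+w*(z-C[2])/w[2]
E
python3 - <<'E'
from h import *
o=get_obs()
for uv,z in [((440,140),107),((428,292),107),((425,22),96),((429,195),96),((352,138),50),((350,270),50)]:
    print(uv,wristpix(uv,z,o).round(1))
E
```

```text
(440, 140) [613.9  26.5 107. ]
(428, 292) [626.4 -84.7 107. ]
(425, 22) [593.2  98.4  96. ]
(429, 195) [616.9 -13.   96. ]
(352, 138) [559.8  19.9  50. ]
(350, 270) [572.9 -95.1  50. ]
```

```bash
cat >> h.py <<'E'
TH=0.1024; RR=50.; Z=73.
COCK={115:(603.8,141.),0:(615.3,26.5),-115:(627.3,-87.3)}
def pose(k,t,z=Z,r=RR):
    a=TH+t; o=COCK[k]
    return [o[0]-r*np.sin(a),o[1]+r*np.cos(a),z],[180,0,float(np.degrees(a))]
def ft(t,base):
    f=[]
    for _ in range(3):
        wait(0.02); f.append(get_obs()['wrist_force'])
    f=np.mean(f,0)-base; a=TH+t
    tang=np.array([-np.cos(a),-np.sin(a)]); rad=np.array([-np.sin(a),np.cos(a)])
    return -f[:2]@tang, f[:2]@rad, f[2]   # first: push on lever in opening sense
def base():
    f=[]
    for _ in range(5):
        wait(0.03); f.append(get_obs()['wrist_force'])
    return np.mean(f,0)
def mv(k,t,z=Z,speed=60):
    p,a=pose(k,t,z); move_l(p,a,speed=speed)
def sweep(k,t,t1,b,step=0.05,thr=5.0,speed=60):
    """step t toward t1 until |tang|>thr; returns t, forces"""
    s=np.sign(t1-t); log=[]
    while (t1-t)*s>1e-6:
        t=t+s*min(step,abs(t1-t)); mv(k,t,speed=speed)
        F=ft(t,b); log.append((round(float(t),3),*np.round(F,1)))
        if F[0]*s>thr or abs(F[1])>8 or abs(F[2])>8: break
    return t,log
E
python3 - <<'E'
from h import *
k=-115;t=0.04
p,a=pose(k,t,140); goto(p,a); b=base(); print(b,get_obs()['grip_width'])
mv(k,t,Z,100); wait(.1); print(ft(t,b),get_obs()['t'],get_obs()['tcp_pos'])
cv2.imwrite("pics/wrist2.png",get_image("wrist")[:,:,::-1])
E
```

```text
[0.58301819 0.05439738 0.19671115] 27.84643705536955
(np.float64(-0.5491184170984902), np.float64(-0.4830354305080053), np.float64(-0.2911481699157881)) 6.1083 [621.19282546 -37.98526651  74.19661506]
```

View pics/wrist2.png

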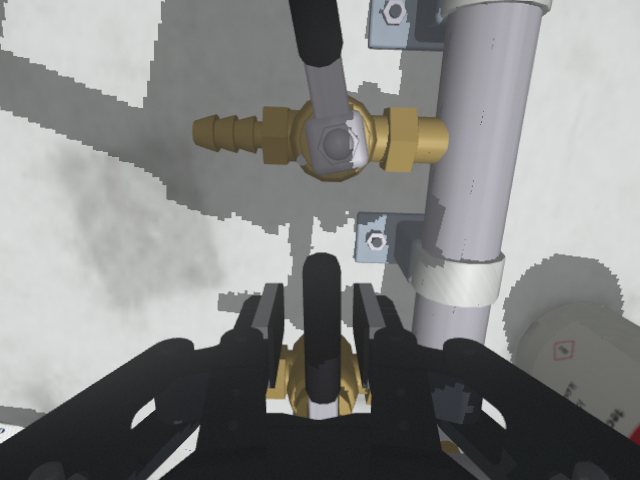

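The lever sleeve at column ~322 is centred between the pads (columns 275 to 362), and nothing is in contact. I'll start the first sweep.

```bash
python3 - <<'E'
from h import *
k=-115;t=0.04
b=np.array([.3,.0,0.0]); b=base()
t,l=sweep(k,t,0.95,b,0.05,4.5)
print(get_obs()['t'],t);[print(*x) for x in l]
E
```

```text
12.025 0.95
0.09 0.0 -0.0 -0.3
0.14 1.1 -0.7 -0.1
0.19 0.1 0.4 0.4
0.24 1.4 -1.0 0.4
0.29 0.4 -0.5 -0.3
0.34 0.6 -0.7 -0.4
0.39 1.0 -1.0 -0.2
0.44 1.1 -0.6 0.1
0.49 0.8 -0.6 -0.5
0.54 1.1 -0.2 -0.8
0.59 1.2 -0.6 0.4
0.64 0.5 -0.6 0.3
0.69 1.1 -0.2 0.3
0.74 1.1 -0.8 0.4
0.79 0.9 -0.4 -0.3
0.84 1.0 -0.8 -0.3
0.89 1.2 -0.6 -0.7
0.94 1.4 -0.9 0.1
0.95 1.5 -0.6 -0.6
```

```bash
python3 - <<'E'
from h import *
k=-115;t=0.95
b=np.array([.0,.0,0.0])
b=np.array([.35,.0,0.1])
t,l=sweep(k,t,1.10,b,0.05,5.)
if t>1.09: t,l2=sweep(k,t,1.60,b,0.25,5.5,80); l+=l2
if t>1.59: t,l2=sweep(k,t,1.95,b,0.04,6); l+=l2
print(get_obs()['t'],t);[print(*x) for x in l]
cv2.imwrite("pics/wrist3.png",get_image("wrist")[:,:,::-1])
E
```

```text
15.325 1.8000000000000003
1.0 0.6 0.1 -0.2
1.05 0.4 -0.1 0.3
1.1 0.6 0.1 0.2
1.35 0.3 0.6 -0.3
1.6 -0.7 0.1 -0.3
1.64 1.1 0.1 -0.4
1.68 1.0 0.6 -0.7
1.72 1.9 0.4 -0.5
1.76 5.0 -0.3 -0.1
1.8 7.5 -0.8 0.8
```

View pics/wrist3.png

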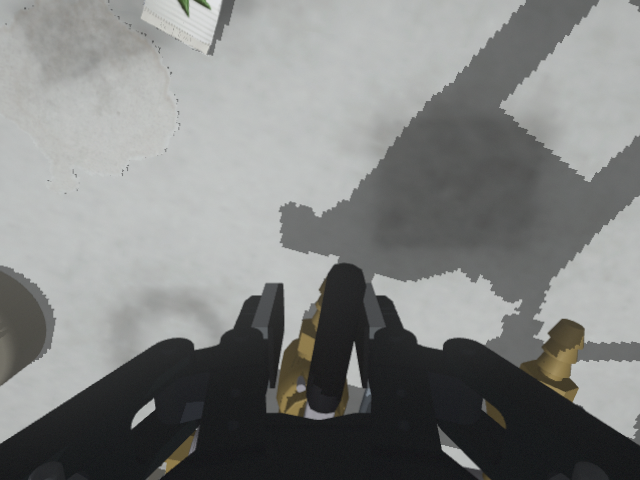

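```bash
cat >> h.py <<'E'
def trial(k,t0):
    p,a=pose(k,t0,130); goto(p,a); b=base()
    mv(k,t0,Z,120); t,l=t0,[]
    F=ft(t,b); print("down",np.round(F,1))
    if max(map(abs,F))>4: return
    t,l=sweep(k,t,1.10,b,0.05,4.5)
    if t>1.09: t,l2=sweep(k,t,1.60,b,0.25,5.5,80); l+=l2
    if t>1.59: t,l2=sweep(k,t,1.95,b,0.04,6); l+=l2
    print(get_obs()['t'],t);[print(*x) for x in l]
E
python3 - <<'E'
from h import *
mv(-115,1.6); mv(-115,1.6,130,150); 
trial(0,0.23)
cv2.imwrite("pics/wrist4.png",get_image("wrist")[:,:,::-1])
cv2.imwrite("pics/top4.png",get_image("top")[:,:,::-1])
E
```

```text
down [0.7 0.2 0.8]
21.8667 0.7800000000000002
0.28 0.2 -0.2 0.4
0.33 0.9 -0.4 0.7
0.38 0.7 -0.4 1.3
0.43 0.7 -0.9 1.2
0.48 1.2 -0.6 0.9
0.53 1.1 -0.7 0.5
0.58 0.8 -0.3 0.5
0.63 0.9 -0.5 0.5
0.68 0.5 -0.5 0.3
0.73 1.2 -0.1 0.9
0.78 5.5 -1.9 -2.2
```

View pics/wrist4.png

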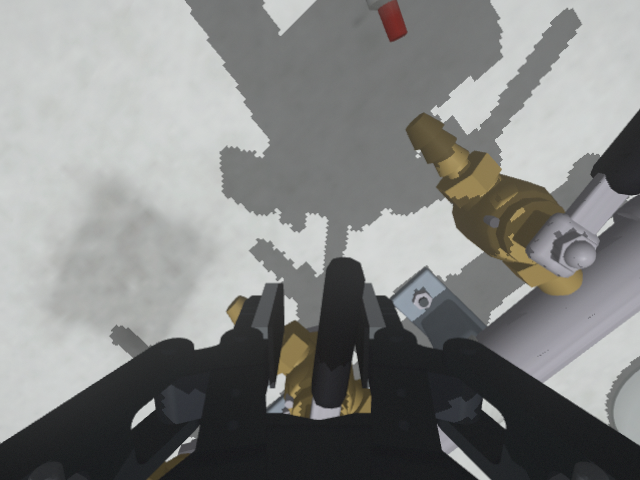

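```bash
python3 - <<'E'
from h import *
k=0; b=np.array([.5,.1,0.])
t,l=sweep(k,0.78,0.80,b,0.02,6); 
t,l2=sweep(k,t,0.0,b,0.2,6,80); l+=l2
if t<0.01: t,l2=sweep(k,t,-0.4,b,0.04,6); l+=l2
print(get_obs()['t'],t);[print(*x) for x in l]
cv2.imwrite("pics/wrist5.png",get_image("wrist")[:,:,::-1])
E
```

```text
25.6667 -0.23999999999999996
0.8 6.0 -2.0 -3.6
0.6 -0.4 0.5 -0.3
0.4 -0.8 -0.1 -0.3
0.2 -0.3 0.2 -0.1
0.0 -0.9 0.4 0.2
-0.04 -0.8 -0.3 0.0
-0.08 -1.9 -0.3 -0.1
-0.12 -1.3 0.3 -0.1
-0.16 -1.7 0.2 0.3
-0.2 -5.2 0.4 2.1
-0.24 -7.8 -0.7 4.9
```

View pics/wrist5.png

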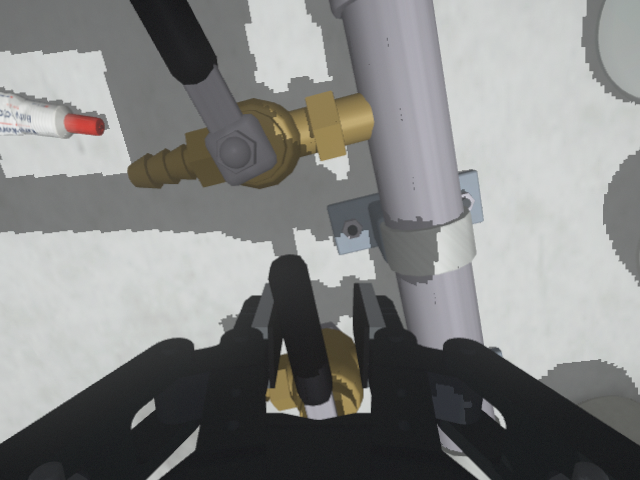

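```bash
python3 - <<'E'
from h import *
mv(0,-0.03); mv(0,-0.03,130,150); 
trial(115,0.21)
cv2.imwrite("pics/wrist6.png",get_image("wrist")[:,:,::-1])
E
```

```text
down [ 0.2 -0.7  0.4]
35.7833 1.8000000000000003
0.26 0.3 -0.1 -0.1
0.31 0.3 -0.5 0.1
0.36 0.5 -0.5 0.9
0.41 1.1 -0.5 0.3
0.46 1.0 -0.5 0.9
0.51 1.3 -0.6 0.4
0.56 1.0 -0.9 0.2
0.61 0.9 -0.6 -0.3
0.66 1.1 -0.6 0.3
0.71 0.7 -0.3 -0.1
0.76 1.1 -0.8 0.8
0.81 0.7 -0.1 0.3
0.86 0.8 -0.5 0.7
0.91 0.8 -0.6 0.2
0.96 0.6 -0.4 0.2
1.01 0.2 -0.2 0.3
1.06 0.2 -1.1 0.1
1.1 0.4 -1.1 -0.3
1.35 -0.3 -0.4 0.3
1.6 0.4 -0.0 -0.2
1.64 1.2 0.2 -0.9
1.68 1.1 -0.2 -0.4
1.72 2.7 -0.3 -1.3
1.76 5.2 -1.1 -0.5
1.8 8.0 -2.3 -1.7
```

View pics/wrist6.png

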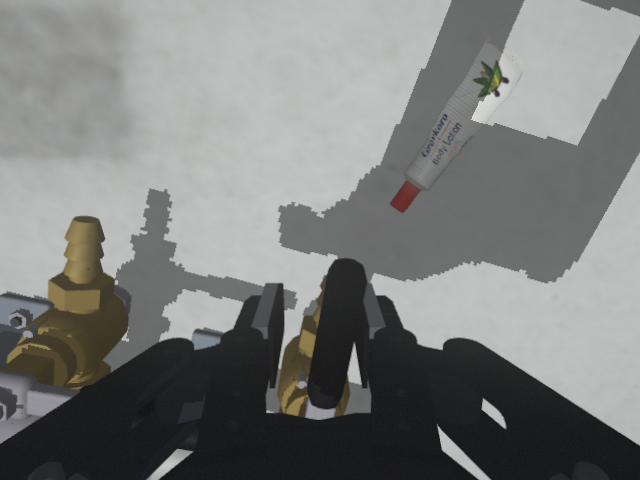

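```bash
python3 - <<'E'
from h import *
mv(115,1.6); mv(115,1.6,140,150); grip(60,20)
for uv in [(295,324),(385,316)]: print("driver",pix2world("top",uv,5).round(0))
move_l([470,60,180],[180,0,83.1],speed=300)
goto([360,-196,200],[180,0,83.1]); wait(.2)
o=get_obs(); cv2.imwrite("pics/wrist7.png",get_image("wrist")[:,:,::-1])
print(o['t'],o['tcp_pos'],o['ee_rot'],o['joint_pos'],o['grip_width'])
for r in regions_of("joint_grease","wrist"):
    ys,xs=np.nonzero(r['region']); m=cv2.minAreaRect(np.c_[xs,ys].astype('float32'))
    print(r['score'],m)
    P=cv2.boxPoints(m); print([wristpix(p,13,o).round(1).tolist() for p in P], wristpix(m[0],13,o))
E
```

```text
driver [361. 129.   5.]
driver [377. -66.   5.]
39.025 [ 360.57703511 -195.14771526  199.82385269] [-1.79987323e+02 -2.24191395e-02  8.32187830e+01] [-3.82625052e+01 -1.35963458e+01  1.21720269e+02  1.31497463e-02
  7.18985959e+01 -1.21485379e+02] 60.07438552460635
0.9 ((327.2880554199219, 273.2394104003906), (37.35334014892578, 134.68174743652344), 2.862405300140381)
[[488.9, -223.8, 13.0], [357.4, -201.0, 13.0], [362.9, -168.7, 13.0], [495.2, -188.0, 13.0]] [ 422.69718956 -194.83295151   13.        ]
```

View pics/wrist7.png

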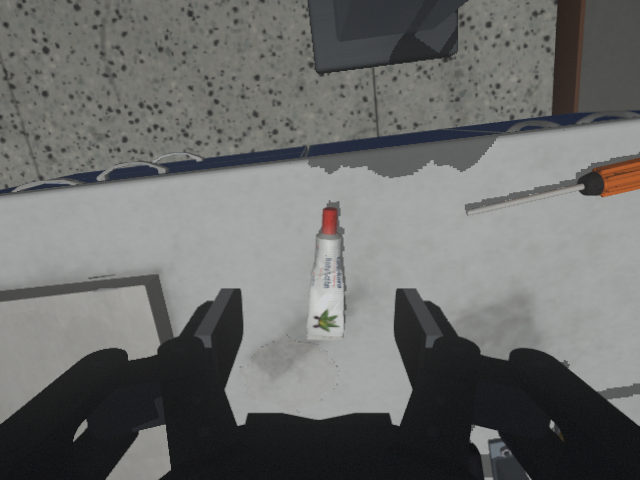

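```bash
python3 - <<'E'
from h import *
goto([428,-196,80],[180,0,82]); b=base()
move_l([428,-196,7],[180,0,82],speed=100); print(ft(0,b))
print(grip(20,20)); wait(.2)
o=get_obs(); print(o['t'],o['grip_width'],ft(0,b),o['tcp_pos'])
move_l([428,-196,60],speed=80); wait(.2)
o=get_obs(); print(o['t'],o['grip_width'],ft(0,b))
cv2.imwrite("pics/wrist8.png",get_image("wrist")[:,:,::-1])
E
```

```text
(np.float64(0.023082860556996404), np.float64(-0.2235367914497694), np.float64(-0.5180905691237513))
False
41.425 27.974944062271856 (np.float64(-1.6138926202274595), np.float64(1.4327111945388553), np.float64(5.297359389230964)) [ 428.55073234 -196.29762661    7.78142672]
42.4917 27.639583568046458 (np.float64(-0.5405886086370414), np.float64(0.1187357322738473), np.float64(-0.5073979054093187))
```

View pics/wrist8.png

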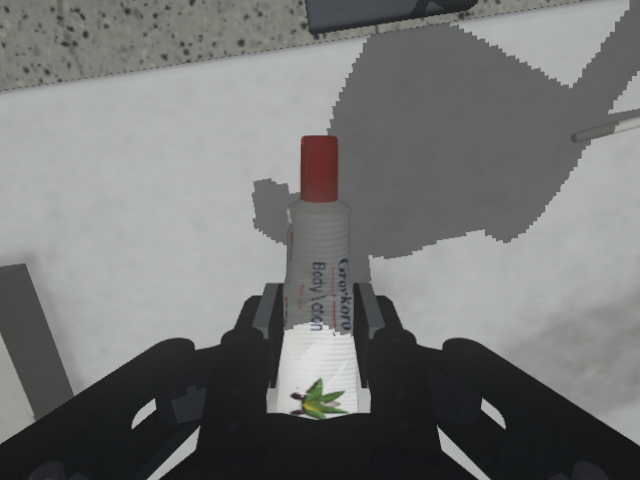

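```bash
python3 - <<'E'
from h import *
move_l([428,-196,110],speed=150)
move_l([484,13.5,110],[180,0,95.9],speed=180)
b=base()
move_l([484,13.5,20],speed=100); z=20
move_l([484,13.5,10],speed=50)
for z in [9,8,7,6,5]:
    move_l([484,13.5,z],speed=30); F=ft(0,b); print(z,np.round(F,1))
    if F[2]>1.8: break
o=get_obs(); print(o['t'],o['grip_width'])
grip(50); wait(.1)
move_l([484,13.5,130],speed=150)
goto([380,-130,230],[180,0,95.9]); wait(.2)
print(get_obs()['t'])
for n in["wrist","top","side"]: cv2.imwrite(f"pics/{n}9.png",get_image(n)[:,:,::-1])
im=cv2.imread("pics/top9.png"); cv2.imwrite("pics/z9.png",cv2.resize(im[150:300,220:420],None,fx=4,fy=4,interpolation=cv2.INTER_CUBIC))
E
```

```text
9 [0.  0.7 0.1]
8 [-0.   0.7  0.1]
7 [-2.4  0.3  6.7]
46.9 27.617571890835407
49.3333
```

View pics/top9.png

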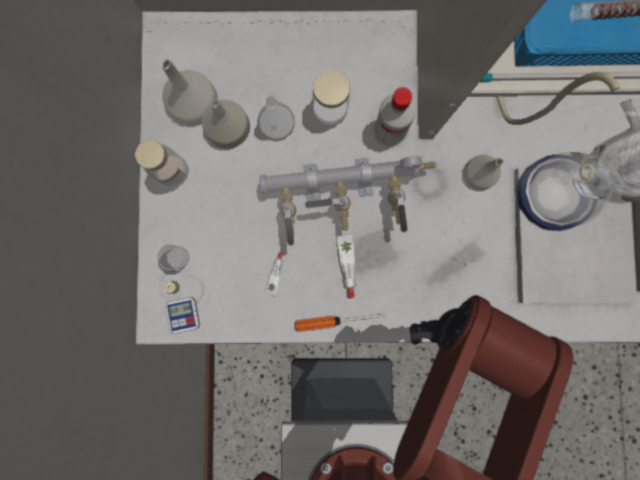

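View pics/z9.png

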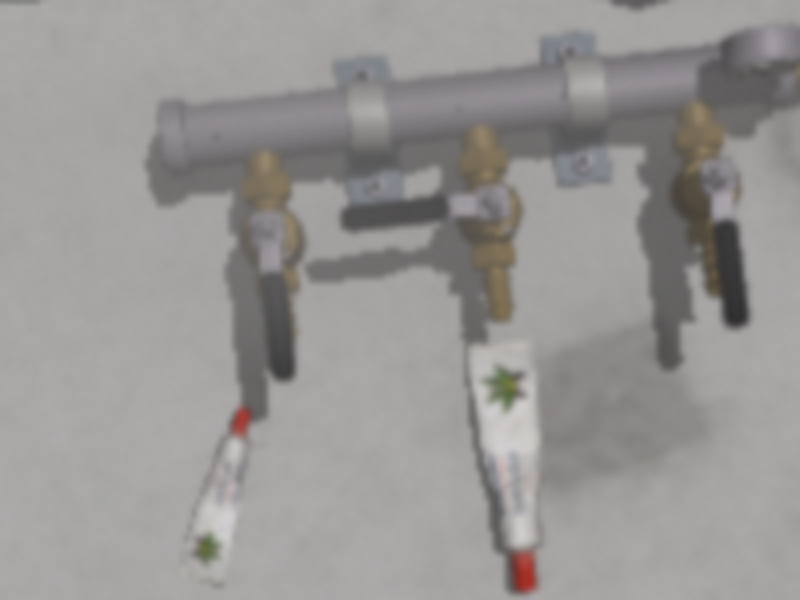

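```bash
python3 - <<'E'
from h import *
for y,n,tip in [(115,(265,230),(284,374)),(0,(492,203),(346,216)),(-115,(716,176),(737,322))]:
    q=lambda u,z:pix2world("top",np.array(u)/4+[220,150],z)[:2]
    o=q(n,107);w=q(tip,95)-o
    print(y,o,"t",np.arctan2(-w[0],w[1])-TH)
e=[pix2world("top",np.array(u)/4+[220,150],13)[:2] for u in [(502,343),(524,592)]]
m=np.mean(e,0)-COCK[0];c,s=np.cos(TH),np.sin(TH)
print("grease local",c*m[0]+s*m[1],-s*m[0]+c*m[1])
E
```

```text
115 [601.58250269 141.04959631] t 1.5893586218087996
0 [614.47909018  27.31728716] t -0.04326808794261975
-115 [627.33265609 -84.89941513] t 1.6215440908649754
grease local -131.77183079198377 -0.10242653503897259
```

All the checks agree, so I'm handing the job in.

```bash
python3 -c "
from station import *
print(sign_off(), get_obs()['t'])"
```

```text
the job is handed in; nothing more can be done
the job is handed in; nothing more can be done
```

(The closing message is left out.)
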